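# Hang a pipette on the bench carousel

## Task

Swing the empty holder of the pipette carousel round to the front until it rests against its stop. Then take the pipette out of the tube rack, bring its shaft in through the open mouth of that holder and press the collar down past the two sprung rollers until it sits fully home on the holder's floor; let go and leave it hanging upright with the holder still at its stop. Work by feel and gently: a push of some 10 N is enough anywhere, and the carousel must never be loaded with more than 25 N, your push and the squeeze of its rollers together. Leave the bottle, the dish and the small roll of tape where they are.

Things in the scene. Friction and masses are not known exactly. Their poses are not given: they have to be found in the camera images.
- carousel: White rotary pipette stand, fixed: round foot 172 mm wide, 19 mm high; column; turret with 3 arms 120 deg apart, each ending in a cup-shaped holder open on its outer side. Two hold pipettes that turn with it (270 mm high, out to 130 mm from the column; leave them alone), one is empty. Origin: on the column axis at bench height. -x = its front, where the empty holder points at its stop.
- turret (a joint): Turret angle, rad: 0 = empty holder against its hard stop at the stand's front; positive = counter-clockwise from above, so turn it clockwise to bring it home (starts at 0.7 to 1.6, 2.2 at most). Friction about 0.18 N m (2 N at the holder), no spring: it stays where it is left. Push the holder's flank from the far side with closed fingers, or grip the holder across.
- seat (a point): Empty holder, centre of its cup's floor: 133 mm high unloaded, 84 mm from the column axis. -x outward through the mouth, z up; moves with the holder. Holder 42 mm wide (52 mm over the steel roller brackets at +y and -y), underside 5 mm below this point, rim 9 mm above; reaches 22 mm outward from here. Cup 28 mm inner diameter, 9 mm deep; an 18 mm wide slot runs from here out through the mouth.
- catch (a point): Point on the cup's axis midway between the two sprung grey rollers at its sides (8 mm diameter, 4.5 mm above the floor). The collar meets them 7 mm above the floor and must be pushed past with 6 to 8 N; then it slides home. The holder rides on leaf springs and sinks level by about 10 mm under the push before the rollers give, springing up after: so push until the catch gives and the collar is home, not to a height.
- pipette_mid (a point): Loose pipette, 90 g, 230 mm long, upright in the rack, black handle up: point on its shaft's axis, half-way up, 115 mm above its tip; z up along it. Shaft 14.4 mm diameter up to 93 mm above the tip. Above the collar the handle runs from 104 to 211 mm, 24 mm wide across y, in x from 21 mm behind the axis to 12 mm ahead; plunger 20 mm diameter to 230 mm. Any yaw in the holder will do.
- pipette_collar (a point): Centre of the underside of the pipette's collar, 93 mm above the tip, 22 mm below pipette_mid. Collar 25.6 mm diameter, 11 mm high. Fully home, this point lies on seat.
- pipette_grip (a point): Good place to grip the pipette's handle, from above, fingers closing along this point's y (24 mm wide): 195 mm above the tip, on the shaft's axis; higher up on the handle keeps the hand clear of the plunger, whose top is 35 mm above this point.
- rack: Light blue open tube rack, fixed, 67 x 112 x 78 mm (x, y, z), with two capped tubes in it; origin under its centre. The pipette stands loosely in a cell of about 24 x 28 mm with its tip 7 mm above the bench; lift it straight up until the tip clears the 78 mm high rack and the tubes (126 mm).
- bottle: Bystander: small white bottle with green cap, 47 mm diameter, 95 mm high; origin under its centre.
- dish: Bystander: closed round culture dish, 89 mm diameter, 15 mm high; origin under its centre.
- tape: Bystander: small roll of white tape lying flat, 48 mm diameter, 19 mm high; origin under its centre.

How it is judged (in metres and radians):
On the way, in this order (a step that is already met when the one before it is completed fails the run):
1. the empty holder rests against its front stop, the pipette not yet near it (value of joint turret below 0.05 rad and distance between pipette_mid and seat above 0.06 m), for 0.2 s.
2. the pipette's collar is pressed home on the floor of the holder (value of joint turret below 0.05 rad and z of pipette_mid in the frame of seat between 0.0195 and 0.0235 m and horizontal distance between pipette_mid and seat below 0.004 m and angle between pipette_mid's own z axis and vertical below 0.09 rad), for 0.2 s.
At the end, for the whole second after the job is handed in: The empty holder is within 0.05 rad of its stop at the front of the carousel, and the pipette hangs in it at rest: its collar on the cup's floor (within 1.5 mm of fully home), its axis within 4 mm of the cup's and upright within 0.09 rad (all of step 2 and linear speed of pipette below 0.02 m/s); the robot touches nothing.
It fails at once if the carousel is loaded with more than 25 N (contact force between carousel and anything else above 25 N).
It fails at once if the bottle, the dish or the small roll of tape is moved by more than 15 mm (distance of any of bottle, dish, tape from where it was at the start of the episode above 0.015 m).
It also fails if it takes over 72 s, if anything falls off the work surface, if the arm or the gripper's body presses on something with over 40 N, if the wrist force passes 120 N, or if a joint passes its speed limit or range.

## Robot

A 6-joint arm with a two-finger parallel gripper is mounted at the origin on a cart in front of the work surface, level with it; the furniture and walls round the work are solid. World frame = base frame: x ahead of the robot, y to its left, z up, the work surface at z = 0. Lengths are in mm, angles in rad, forces in N, time in s.
With the tool pointing down it reaches from about 350 to 875 mm from the base axis. Payload 4.2 kg.
Tool frame: the origin (TCP) lies between the finger pads; the fingertips stand 8 mm ahead of it and the grasp point (between the pads) lies 11 mm behind it; z points along the fingers, y is the line along which they close (so a half turn about z gives the same grasp; the last joint's range is limited). The gripper opens to 85 mm and grips with 20 to 120 N. Pads are 22 mm wide; open, the fingers measure 114 mm over their backs; the gripper's body (76 mm by 85 mm) begins 54 mm behind the grasp point. The pads swing forward as they close: fully open they stand 13 mm farther back than shut.
Start: joints at [-1.088, 0.385, 0.008, 0, -1.194, -0.259], TCP at [138.728, -609.388, 239.312] pointing down, gripper open.
Joint ranges: [-3.14, 3.14], [-1.21, 2.06], [-1.07, 1.41], [-3.16, 2.05], [-2.99, -0.16], [-3.1, 3.1]. Speed limits (rad/s): [2.79, 2.79, 3.14, 3.14, 3.14, 3.14].

## Interface

Orientations are given as a rotation vector (axis times angle).
In Python, from plant import env gives the robot as it stands. Calls block until the motion is done:
- env.movep(position, orientation): joint-space move of the TCP to a pose.
- env.movel(position, ori=None, feed=150, guard=None): straight line of the TCP; ori=None keeps the orientation; feed is the mean speed in mm/s. With guard (N) it stops when the force on the tool has changed by that much, and returns True; else False.
- env.set_joints(angles): joint-space move.
- env.move_gripper(opening, grasp_force=None): finger opening in mm; grasp_force is the grip in N (None keeps the last); returns when the fingers have stopped.
- env.dwell(seconds).
- env.ik(position, orientation): joint angles nearest the present ones, or None.
- env.sense(): the state.
- env.capture(name): name is "side" or "top"; returns a dict with "image" (480x640x3 uint8, red, green, blue), "z_map" (480x640 float32, mm along the optical axis (not along the pixel's ray), 0 where there is no reading), "camera_matrix" (3x3 intrinsics, pixels), "R" (3x3) and "t" (3): a world point X has camera coordinates R X + t. Camera axes: x right, y down, z forward; pixel columns grow to the right and rows downward; lengths in mm; the calibration is good to about 2 mm. A picture is of the moment at which its call begins.
A pose or a line that the arm cannot do raises env.PlanningError and nothing moves.
- env.sign_off(): hands the job in; it is judged then, once.
The state is a dict: "time_s": time; "qpos": joint angles; "qvel": joint speeds; "effort": joint torques, N m; "tool_pos": TCP position; "ee_rot": TCP orientation; "ft_force": force on the tool from outside, world axes, zero at the start; "ft_torque": the same for the moment, N m; "gripper_width": finger opening in mm; "gripper_force": force on a finger pad.
Only numpy, scipy, OpenCV 4.12 (cv2) and the standard library are available. Lean on these libraries where they do the work, as an engineer would, in place of code of your own. Each camera call takes 0.05 s, during which the arm holds its last target. There are 200 camera calls.

## Working session

There is one attempt and no reset: what is moved stays moved. The work goes in short steps, each a Python script; the robot and the scene stay as the last script left them, time stands still between calls to the robot, and variables do not carry over. Pictures are saved under pics/ and viewed, at most 12 in all, crops included, and the job is handed in when it is done.

```bash
ls; mkdir -p pics
cat > h.py <<'E'
import numpy as np, cv2
from plant import env
from scipy.spatial.transform import Rotation as Ro
def cap(n,fn=None):
    c=env.capture(n)
    if fn: cv2.imwrite('pics/'+fn,c['image'][:,:,::-1])
    return c
def cloud(c):
    K=np.array(c['camera_matrix']);R=np.array(c['R']);t=np.array(c['t']);z=c['z_map']
    v,u=np.mgrid[:480,:640]
    P=np.stack([(u-K[0,2])/K[0,0]*z,(v-K[1,2])/K[1,1]*z,z],-1)
    W=(P-t)@R; W[z<=0]=np.nan
    return W
def ray(c,u,v,h):
    K=np.array(c['camera_matrix']);R=np.array(c['R']);t=np.array(c['t'])
    o=-R.T@t; d=R.T@np.linalg.inv(K)@np.array([u,v,1.])
    return o+d*(h-o[2])/d[2]
def down(yaw): # tool z down, tool y axis at angle yaw+90deg-ish
    return (Ro.from_euler('z',yaw)*Ro.from_euler('x',np.pi)).as_rotvec()
E
python3 - <<'E'
from h import *
for n in ('side','top'):
    c=cap(n,n+'0.png'); W=cloud(c)
    print(n,'cam at',-np.array(c['R']).T@c['t'],'K',c['camera_matrix'][0],'valid',np.mean(c['z_map']>0))
    np.savez(n+'0.npz',**c)
s=env.sense();print(s['time_s'],s['tool_pos'],s['ee_rot'],s['gripper_width'])
E
```

```text
pics
side cam at [   25.57904412 -1275.17746734   969.44285479] K [592.74697704   0.         315.0932035 ] valid 0.9947786458333333
top cam at [ 431.99635808  -20.79572453 1615.17845089] K [583.04900378   0.         319.02523925] valid 0.9961686197916667
0.1 [ 138.61122762 -608.91604727  238.33971344] [ 3.50485454e-01 -3.12165689e+00 -3.05413025e-03] 85.57809554615172
```

View pics/side0.png

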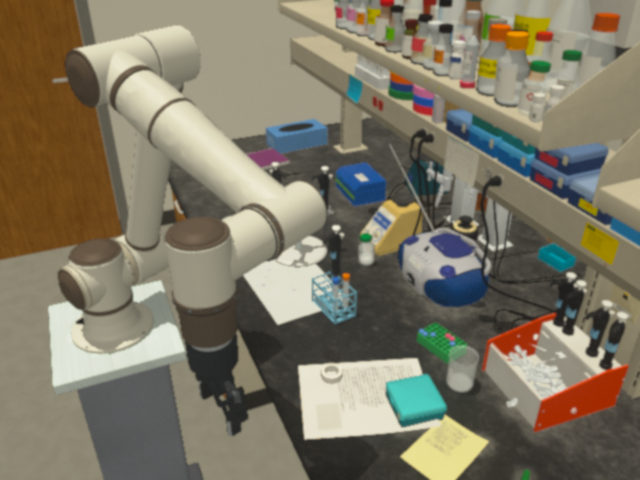

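View pics/top0.png

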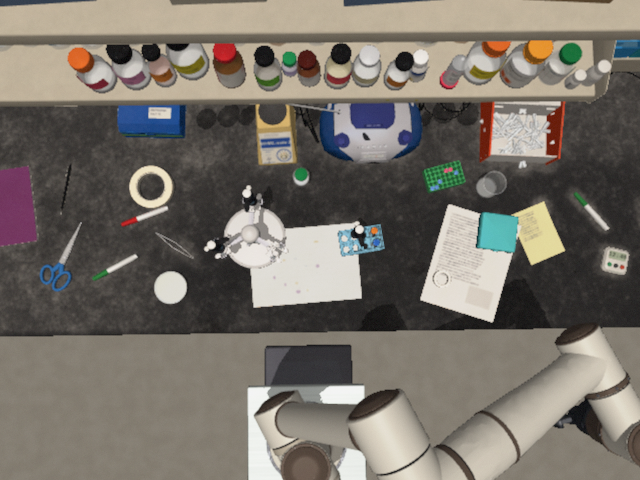

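The top view shows the carousel around (254,236), its two pipettes near (250,195) and (215,243). The rack is at (361,240) with the black handle near (359,230). The bottle is at (301,176), the dish at (171,288) and the tape at (441,279). Next I'll measure and zoom in.

Run:
```python
from h import *
c=dict(np.load('top0.npz')); W=cloud(c)
im=c['image'][170:300,195:395]
cv2.imwrite('pics/crop0.png',cv2.resize(im[:,:,::-1],(800,520),interpolation=cv2.INTER_CUBIC))
def st(name,u0,u1,v0,v1,h0,h1):
    P=W[v0:v1,u0:u1].reshape(-1,3); P=P[(P[:,2]>h0)&(P[:,2]<h1)]
    if len(P): print(name,len(P),'med',np.median(P,0).round(1),'min',P.min(0).round(),'max',P.max(0).round())
st('bench',200,300,300,320,-50,50)
st('foot',210,295,200,275,12,25)
st('foot2',210,295,200,275,14,22)
st('holder',210,300,180,285,120,160)
st('turrettop',240,270,220,250,150,260)
st('pips',200,300,180,285,225,290)
st('rack',330,390,220,260,70,85)
st('tubes',330,390,220,260,100,135)
st('pip',330,390,210,260,180,260)
st('bottle',285,318,160,190,60,110)
st('tape',428,455,266,292,12,30); st('dish',150,190,268,308,10,25)
c2=dict(np.load('side0.npz'));W=cloud(c2)
st('side pip',325,345,220,275,150,260)
st('side bottle',355,378,230,268,30,110)
```

```text
bench 1995 med [358.  148.8  -0.5] min [330.  13. -11.] max [386. 286.  12.]
foot 1757 med [558.4 126.4  16.7] min [471.  47.  12.] max [637. 217.  25.]
foot2 1331 med [557.1 126.6  17.2] min [471.  49.  14.] max [634. 217.  22.]
holder 1028 med [538.8 124.8 139.8] min [483.  37. 121.] max [658. 222. 160.]
turrettop 104 med [555.8 131.5 152.2] min [536. 112. 150.] max [576. 149. 160.]
pips 397 med [537.4 172.9 246.8] min [507. 115. 225.] max [661. 232. 272.]
rack 225 med [ 538.  -160.5   76.1] min [ 501. -215.   70.] max [580. -96.  85.]
tubes 94 med [ 552.2 -184.6  118.2] min [ 522. -197.  102.] max [ 569. -125.  127.]
pip 180 med [ 547.  -138.4  213.5] min [ 517. -151.  193.] max [ 575. -126.  242.]
bottle 164 med [713.3   2.7  91.9] min [699. -18.  60.] max [738.  25. 101.]
tape 136 med [ 434.5 -379.7   19. ] min [ 413. -404.   12.] max [ 457. -356.   27.]
dish 728 med [420.2 363.5  15. ] min [379. 319.  10.] max [467. 412.  24.]
side pip 345 med [ 548.5 -145.7  199.3] min [ 519. -158.  150.] max [ 577. -126.  237.]
side bottle 441 med [716.7  -3.   55.3] min [692. -23.  30.] max [782. 120.  96.]
```

View pics/crop0.png

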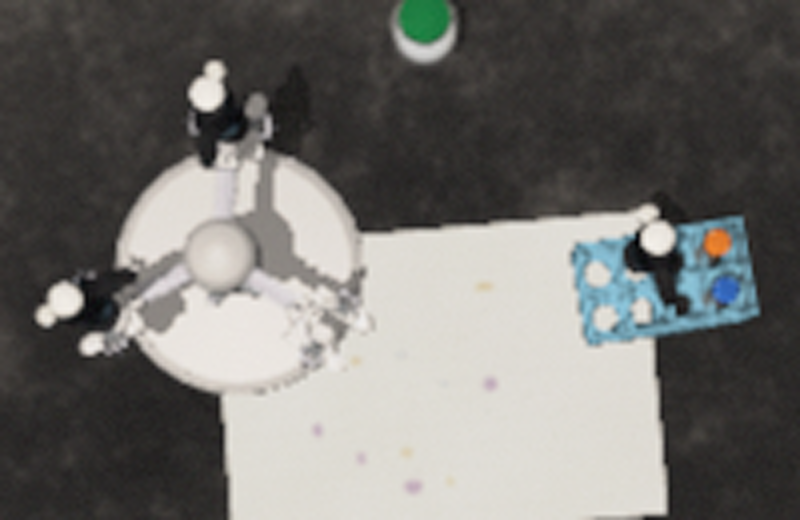

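The crop shows the turret cap at about (220,255). The empty holder is at about (330,320), to the lower right of it. The loose pipette's plunger top is at (657,238), with a small ejector button at (648,213). The rack is yawed by about 9°. Next I'll get numbers for these.

Run:
```python
from h import *
from scipy.optimize import least_squares
c=dict(np.load('top0.npz')); W=cloud(c)
def circ(P,r):
    f=lambda p:np.hypot(P[:,0]-p[0],P[:,1]-p[1])-r
    s=least_squares(f,P.mean(0)[:2],loss='soft_l1');return s.x.round(1),np.std(f(s.x)).round(2)
# foot by depth mask -> outer contour, rays at z=19
for lo in (9,11):
    m=np.zeros((480,640),np.uint8); m[195:280,205:305]=(np.nan_to_num(W[195:280,205:305,2])>lo)
    m[:, :]=m; ctr=max(cv2.findContours(m,cv2.RETR_EXTERNAL,cv2.CHAIN_APPROX_NONE)[0],key=cv2.contourArea)[:,0]
    P=np.array([ray(c,u,v,19) for u,v in ctr])
    print('foot',circ(P,86))
# colour cap / plunger blobs
def blob(box,f,h,name,c=c):
    u0,u1,v0,v1=box; im=c['image'][v0:v1,u0:u1].astype(int); m=f(im).astype(np.uint8)
    n,l,s,ce=cv2.connectedComponentsWithStats(m)
    for i in range(1,n):
        if s[i,4]>3: print(name,s[i,4],ce[i].round(1)+[u0,v0],ray(c,ce[i][0]+u0,ce[i][1]+v0,h).round(1))
white=lambda im:(im.min(2)>185)
blob((350,368,218,240),white,237,'plunger')
blob((205,225,236,256),white,269,'neighb')
blob((240,258,183,205),white,269,'neighb2')
T=W[222:246,240:262]; print('cap z',np.nanmax(T[...,2]),np.nanpercentile(T[...,2],[50,80,95]))
P=T[(T[...,2]>150)&(T[...,2]<175)]; 
im=c['image'].astype(int); print(im[226:244:2,238:266:2].mean(2).round())
Z=W[...,2]
m=(Z>122)&(Z<150); m[:238]=0; m[:,:262]=0; m[:,300:]=0
print('holder pts',m.sum(),np.median(W[m],0),np.percentile(W[m],[5,95],axis=0).round())
c2=dict(np.load('side0.npz')); 
blob((325,345,218,245),white,237,'side plunger',c2)
P=W[215:245,345:375].reshape(-1,3);P=P[(P[:,2]>165)&(P[:,2]<250)]
for a,b in((165,195),(195,212),(212,225),(225,250)):
    Q=P[(P[:,2]>a)&(P[:,2]<b)]; print(a,len(Q),Q.mean(0).round(1),Q.min(0).round(),Q.max(0).round())
```

```text
foot (array([556.2, 135.5]), np.float64(15.14))
foot (array([556.7, 136.6]), np.float64(15.01))
plunger 34 [353.4 224.6] [ 566.  -122.7  237. ]
plunger 45 [359. 229.] [ 555.4 -135.9  237. ]
neighb 58 [209.8 245.4] [518.5 212.1 269. ]
neighb 7 [217.7 254.6] [497.  193.8 269. ]
neighb2 56 [246.6 191.8] [642.4 126.9 269. ]
cap z 159.53005411003025 [141.08739762 149.91704907 154.05010565]
[[221. 222. 221. 189. 173. 183. 184. 168. 140. 124. 133. 132. 135. 132.]
 [221. 221. 182. 187. 198. 199. 196. 195. 184. 138. 118. 134. 134. 133.]
 [222. 220. 181. 203. 203. 207. 206. 200. 197. 169. 119. 133. 134. 135.]
 [189. 180. 192. 205. 212. 219. 218. 208. 199. 186. 129. 114. 134. 133.]
 [133. 145. 195. 208. 215. 223. 222. 213. 203. 186. 132. 111. 134. 136.]
 [151. 189. 188. 208. 217. 220. 220. 213. 205. 177. 131. 107. 135. 136.]
 [209. 214. 180. 200. 212. 214. 214. 209. 193. 157. 204. 198. 147. 135.]
 [219. 189. 144. 175. 188. 197. 198. 182. 157. 163. 209. 216. 219. 203.]
 [155. 162. 211. 221. 186. 155. 150. 133.  85. 150. 183. 200. 211. 219.]]
holder pts 286 [515.67193211  72.70890646 136.97479919] [[160.  42. 129.]
 [532.  98. 145.]]
side plunger 20 [335.7 227.4] [ 549.1 -145.5  237. ]
165 2 [ 554.2 -128.1  181. ] [ 547. -129.  169.] [ 562. -127.  193.]
195 62 [ 547.1 -137.5  208.1] [ 521. -151.  196.] [ 575. -126.  212.]
212 55 [ 539.9 -139.   215.1] [ 521. -149.  212.] [ 575. -128.  221.]
225 55 [ 554.8 -137.1  234.9] [ 546. -146.  227.] [ 563. -129.  242.]
```

```bash
cat >> h.py <<'E'
A=np.array([556.5,135.5])
def hold(phi,t,rho=84.,z=130.):
    er=np.array([np.cos(phi),np.sin(phi)]); et=np.array([-er[1],er[0]])
    return np.r_[A+rho*er+t*et,z], down(phi+1.5*np.pi)
E
python3 - <<'E'
from h import *
f0=np.radians(-124.5)
env.move_gripper(0)
p,o=hold(f0,56); 
env.movep([p[0],p[1],330],o)
env.movel(p+[0,0,60],o,feed=250)
print(env.movel(p,o,feed=100,guard=4)); F0=env.sense()['ft_force']; print(env.sense()['time_s'],F0)
f=f0; t=56
env.movel(hold(f0,42)[0],feed=60,guard=4)
t=38
for i in range(30):
    f-=np.radians(5)
    p,o=hold(f,t)
    try: g=env.movel(p,o,feed=35,guard=5)
    except env.PlanningError as e: print(e);break
    s=env.sense(); F=s['ft_force']-F0
    er=np.array([np.cos(f),np.sin(f)]); ft=F[:2]@[-er[1],er[0]]
    print(round(np.degrees(f),1),g,'tang F',ft.round(2),F.round(1),s['tool_pos'].round(1),round(s['time_s'],1))
    if g or ft>5.5: break
E
```

```text
False
5.05 [-0.28546747 -0.31641705  0.42724287]
-129.5 False tang F -0.11 [ 0.5  0.8 -0.8] [532.4  46.5 130. ] 5.9
-134.5 False tang F 0.51 [ 1.   0.3 -1.2] [524.8  49.  130. ] 6.3
-139.5 False tang F 0.39 [ 0.4 -0.2 -0.2] [517.3  52.1 130. ] 6.7
-144.5 False tang F -0.36 [0.1 0.5 0.1] [510.1  55.8 129.9] 7.1
-149.5 False tang F -0.43 [-0.3  0.3 -0.7] [503.4  60.1 129.9] 7.5
the arm cannot follow that straight line within its joint ranges
```

Run:
```python
from h import *
s=env.sense(); print(np.round(s['qpos'],2),s['tool_pos'].round(1),s['ee_rot'].round(3),s['gripper_width'])
f=np.radians(-149.5)
for d in (-5,-20,-40,-60):
  for dy in (0,np.pi):
    p,o=hold(f+np.radians(d),38); o=down(f+np.radians(d)+1.5*np.pi+dy)
    q=env.ik(p,o); print(d,dy,None if q is None else np.round(q,2))
c=cap('top','top1.png'); im=c['image'][170:300,195:395]
c2=cap('side','side1.png'); i2=c2['image'][200:330,230:430]
cv2.imwrite('pics/crop1.png',np.vstack([cv2.resize(x[:,:,::-1],(460,299),interpolation=cv2.INTER_CUBIC) for x in (im,i2)]))
```

```text
[ 0.44  0.3  -0.43 -0.   -0.84 -3.05] [503.4  60.1 129.9] [-1.557 -2.728  0.   ] 0.1342993391681134
-5 0 None
-5 3.141592653589793 [ 0.45  0.29 -0.44  0.   -0.84 -0.01]
-20 0 [ 0.5   0.27 -0.47 -0.   -0.83  2.82]
-20 3.141592653589793 [ 0.5   0.27 -0.47  0.   -0.83 -0.32]
-40 0 [ 0.57  0.26 -0.49  0.   -0.82  2.4 ]
-40 3.141592653589793 [ 0.57  0.26 -0.49  0.   -0.82 -0.74]
-60 0 [ 0.63  0.27 -0.48  0.   -0.83  1.99]
-60 3.141592653589793 [ 0.63  0.27 -0.48  0.   -0.83 -1.15]
```

View pics/crop1.png

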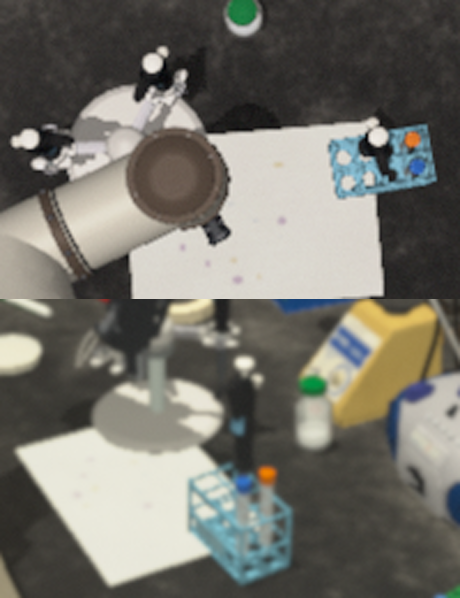

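The picture shows the turret has turned clockwise along with the fingers, so the push works. The wrist is at its limit, so I'll back off, flip the wrist half a turn and carry on.

```bash
sed -i 's/1.5\*np.pi)/0.5*np.pi)/' h.py
python3 - <<'E'
from h import *
f=np.radians(-149.5)
p,_=hold(f,65); env.movel(p,None,feed=100)
p,o=hold(f,65); env.movep(p,o)
env.movel(hold(f,46)[0],o,feed=100,guard=4)
F0=env.sense()['ft_force']; print(F0,env.sense()['time_s'])
for i in range(30):
    f-=np.radians(5)
    p,o=hold(f,38)
    g=env.movel(p,o,feed=30,guard=5)
    s=env.sense(); F=s['ft_force']-F0
    er=np.array([np.cos(f),np.sin(f)]); ft=F[:2]@[-er[1],er[0]]
    print(round(np.degrees(f),1),g,'tang F',ft.round(2),F.round(1),s['tool_pos'].round(1),round(s['time_s'],1))
    if g or ft>5.5: break
    if f<np.radians(-235): break
E
```

```text
[-0.01773439 -1.19733168  0.48067267] 10.9
-154.5 False tang F -0.83 [ 0.6  1.2 -0.1] [497.3  65.2 130. ] 11.5
-159.5 False tang F -1.11 [ 0.2  1.3 -1.1] [491.5  70.8 130.1] 12.0
-164.5 False tang F -1.61 [ 0.3  1.8 -0.7] [485.9  76.6 130.1] 12.4
-169.5 False tang F -1.36 [ 0.6  1.5 -0.6] [480.9  82.9 130. ] 12.8
-174.5 False tang F -1.57 [-0.   1.6 -0.6] [476.5  89.6 130. ] 13.2
-179.5 False tang F -0.54 [-0.3  0.5  0.6] [472.8  96.8 130. ] 13.6
-184.5 False tang F -0.54 [-0.2  0.6 -0.4] [469.7 104.2 129.9] 14.0
-189.5 False tang F -0.17 [-0.9  0.3 -0.5] [467.3 111.8 129.9] 14.5
-194.5 False tang F -0.03 [-0.7  0.2 -0.5] [465.5 119.7 129.9] 14.9
-199.5 True tang F -0.44 [ 0.2  0.4 -1.3] [464.3 121.3 129.4] 15.1
```

Run:
```python
from h import *
f=np.radians(-196)
for t in (34,34):
    p,o=hold(f,t); g=env.movel(p,o,feed=15,guard=5); s=env.sense(); print(g,s['tool_pos'].round(1),s['ft_force'].round(1),round(s['time_s'],1))
    print((np.degrees(np.arctan2(*(s['tool_pos'][:2]-A)[::-1]))))
# retreat and look
p=s['tool_pos']+np.r_[-hold(f,-25)[0][:2]+hold(f,0)[0][:2],0]
env.movel(p,feed=150); env.movel(p+[0,0,120],feed=300)
env.movep([520,-135,340],down(0.21)); env.move_gripper(85)
c=cap('top','top2.png');np.savez('top2.npz',**c); c2=cap('side','side2.png');np.savez('side2.npz',**c2)
im=c['image'][170:300,195:395]; i2=c2['image'][190:320,230:430]
cv2.imwrite('pics/crop2.png',np.vstack([cv2.resize(x[:,:,::-1],(460,299),interpolation=cv2.INTER_CUBIC) for x in (im,i2)]))
s=env.sense();print(s['time_s'],s['qpos'].round(2),s['tool_pos'])
```

```text
True [463.7 121.3 128.8] [ 0.4 -0.9 -0.6] 15.3
-171.33059127597167
True [463.  121.5 128.2] [-0.4 -0.   0.5] 15.6
-171.48814336033516
19.5583 [ 0.05  0.18 -0.03 -0.   -1.36  1.73] [ 520.00627044 -135.01600497  340.00142724]
```

View pics/crop2.png

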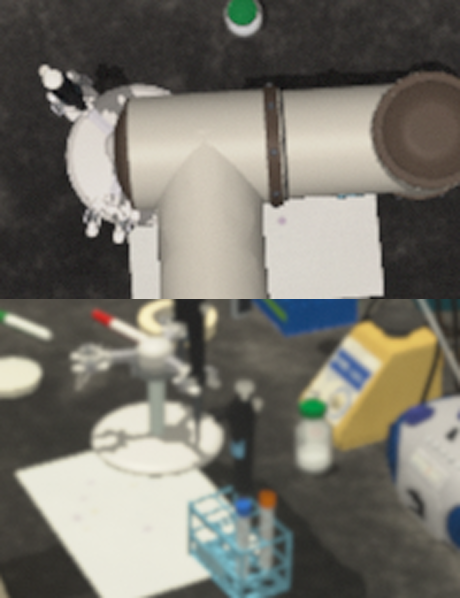

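The top half shows the empty holder with its roller blobs at the carousel's front (crop about 105,225), and the side half shows the turret turned. The stop feels firm. The loose pipette stands upright in the rack. I'll grasp it now.

Run:
```python
from h import *
o=down(0.21)
env.movel([554,-138,290],o,feed=250)
print(env.movel([554,-138,191],o,feed=150,guard=5))
env.move_gripper(10,50); s=env.sense(); print(s['gripper_width'],s['gripper_force'],s['ft_force'].round(1))
env.movel([554,-138,350],o,feed=200)
s=env.sense(); print(s['gripper_width'],s['tool_pos'].round(1),s['ft_force'].round(1),s['time_s'])
env.movep([520,-60,350],o)
for n in('top','side'):
    c=cap(n,n+'3.png');np.savez(n+'3.npz',**c)
    if n=='side': cv2.imwrite('pics/crop3.png',cv2.resize(c['image'][110:290,210:410,::-1],(800,600)[0:2],interpolation=cv2.INTER_CUBIC))
c=dict(np.load('top3.npz')); cv2.imwrite('pics/crop3t.png',cv2.resize(c['image'][180:300,200:380,::-1],(600,400),interpolation=cv2.INTER_CUBIC))
print(env.sense()['time_s'],env.sense()['tool_pos'])
```

```text
False
22.78091622203435 49.11695949733257 [-0.7  0.9  2.3]
22.942704429412803 [ 553.3 -137.8  348.1] [ 0.1 -0.4 -0.7] 22.2833
22.8167 [519.98641314 -60.26906128 349.06745109]
```

View pics/crop3.png

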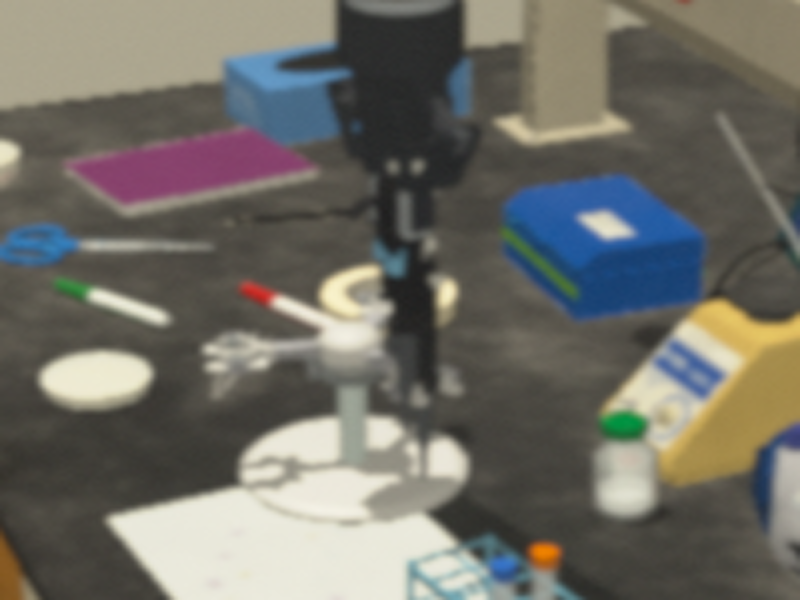

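View pics/crop3t.png

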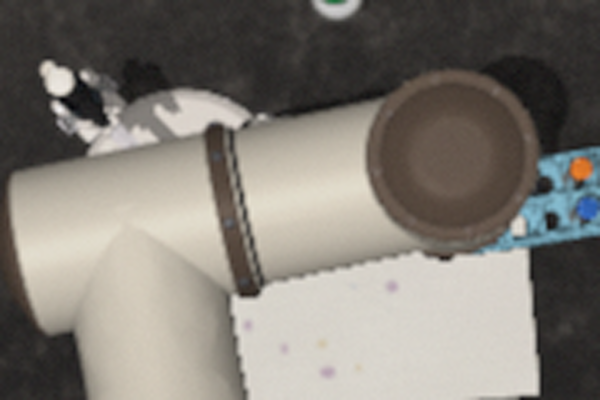

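Side: the held pipette hangs from the fingers around crop (410,300), overlapping the carousel. Top: neighbour plunger visible at crop (60,80). I'll use that plunger for the holder angle, and move the pipette to a clear background to measure where it sits in the hand.

Run:
```python
from h import *
c=dict(np.load('top3.npz'))
im=c['image'][193:216,206:224].astype(int); m=(im.min(2)>185).astype(np.uint8)
n,l,s,ce=cv2.connectedComponentsWithStats(m)
for i in range(1,n):
    if s[i,4]>10:
        p=ray(c,ce[i][0]+206,ce[i][1]+193,269); r=p[:2]-A
        print(s[i,4],p.round(1),np.hypot(*r).round(1),(np.degrees(np.arctan2(r[1],r[0]))+119.5).round(1))
yaw=-0.253
env.movep([400,0,243],down(yaw))
c=cap('side'); np.savez('side4.npz',**c); t=cap('top'); np.savez('top4.npz',**t)
cv2.imwrite('pics/top4.png',cv2.resize(t['image'][180:330,180:380,::-1],(800,600),interpolation=cv2.INTER_CUBIC))
K=np.array(c['camera_matrix']);R=np.array(c['R']);tt=np.array(c['t'])
s=env.sense(); T=s['tool_pos']; print(T.round(1),s['time_s'],s['ft_force'].round(1))
def pr(X): x=K@(R@np.array(X)+tt); return x[:2]/x[2]
uv=[]
for dz in (-91,-184): uv.append(pr(T+[0,0,dz])); print(dz,uv[-1].round(1))
u0,v0=np.min(uv,0).astype(int)-[40,90]; u1,v1=np.max(uv,0).astype(int)+[40,20]
cr=c['image'][v0:v1,u0:u1,::-1]; print(u0,u1,v0,v1)
cv2.imwrite('pics/crop4.png',cv2.resize(cr,None,fx=4,fy=4,interpolation=cv2.INTER_CUBIC)[:600])
```

```text
49 [616.1 196.1 269. ] 85.0 165.0
[402.    0.  244.1] 23.6417 [ 0.4 -0.8 -0.7]
-91 [261.2 240.4]
-184 [263.1 269.7]
221 303 150 289
```

View pics/crop4.png

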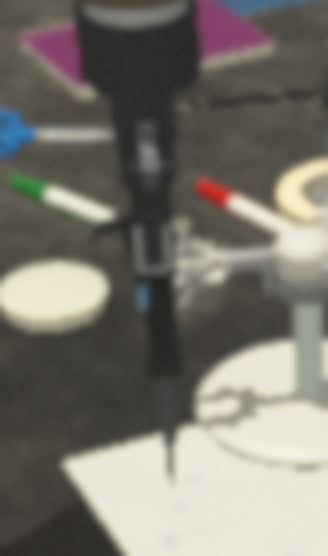

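View pics/top4.png

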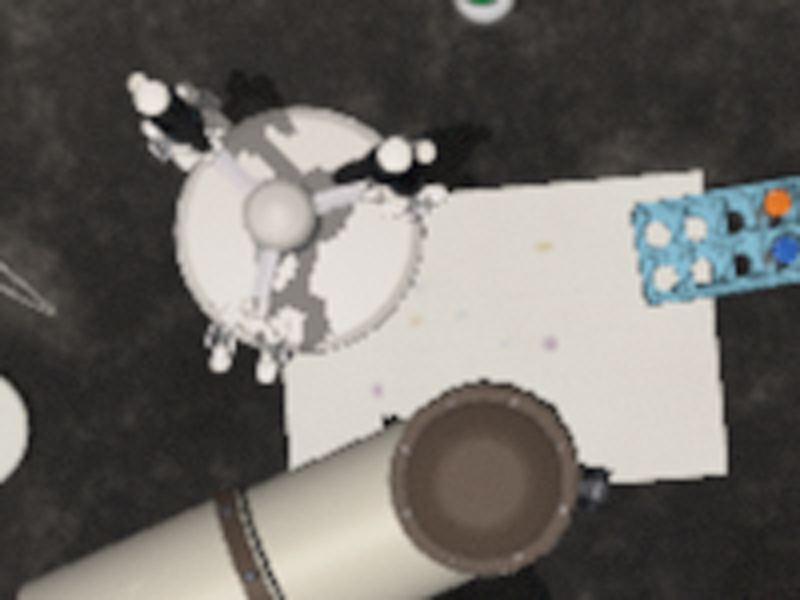

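Both views are consistent. The tip is at u≈264 against a predicted 263.1, so the pipette axis lies about 2 mm ahead of the TCP along tool x. Vision puts the holder at 165.0° and touch puts it at 165.5°. I'll go in through the mouth with a light guard.

```bash
cat >> h.py <<'E'
PH=np.radians(165.3); ER=np.array([np.cos(PH),np.sin(PH)]); ET=np.array([-ER[1],ER[0]])
def seat(rho,t=0,z=243.): return np.r_[A+rho*ER+t*ET,z]
def loc():
    s=env.sense(); d=s['tool_pos'][:2]-A; F=s['ft_force']; return np.round([d@ER,d@ET,s['tool_pos'][2],F[:2]@ER,F[:2]@ET,F[2],s['time_s']],2)
E
python3 - <<'E'
from h import *
c=dict(np.load('top4.npz'))
P=[]
for (u,v) in ((218,204.5),(278.75,218.75)):
    u0,v0=int(u)-7,int(v)-7; m=(c['image'][v0:v0+14,u0:u0+14].min(2)>185).astype(np.uint8)
    n,l,s,ce=cv2.connectedComponentsWithStats(m); i=1+np.argmax(s[1:,4]); P.append(ray(c,ce[i][0]+u0,ce[i][1]+v0,269)[:2]); print(s[i,4],P[-1].round(1))
d=P[1]-P[0]; d/=np.hypot(*d); n=np.array([d[1],-d[0]]); n=n if n[0]<0 else -n
print('axis',(sum(P)/2+42*n).round(1),'phi',np.degrees(np.arctan2(n[1],n[0])).round(1),'dist',np.hypot(*(P[1]-P[0])))
tips=np.mean([ray(c,180+220/4,180+358/4,140),ray(c,180+267/4,180+372/4,140)],0)[:2]; print('tips mid',((tips-A)@ER).round(1),((tips-A)@ET).round(1))
o=down(PH-np.pi)
env.movel(seat(148,0),o,feed=200); print(loc())
for rho in (112,96,80):
    g=env.movel(seat(rho),o,feed=30,guard=2.5); print(rho,g,loc())
    if g: break
E
```

```text
50 [616.  196.2]
43 [579.6  54.2]
axis [557.1 135.6] phi 165.6 dist 146.59997585937225
tips mid 98.1 4.4
[147.94   0.79 242.88   0.5    0.66  -1.1   24.66]
112 False [ 1.1213e+02  2.0000e-02  2.4302e+02  5.1000e-01 -5.7000e-01 -7.5000e-01
  2.6010e+01]
96 False [ 9.5950e+01  8.0000e-02  2.4289e+02  1.4000e-01 -6.0000e-02 -1.0000e+00
  2.6690e+01]
80 False [ 8.0280e+01  1.1000e-01  2.4276e+02  1.5700e+00 -6.5000e-01 -6.0000e-01
  2.7380e+01]
```

Run:
```python
from h import *
def avg(n=12):
    r=[]
    for _ in range(n): env.dwell(.02); r.append(loc())
    return np.mean(r,0).round(2)
print(avg())
for rho in (83,86,89,84,80,78): env.movel(seat(rho),feed=20); print(rho,avg())
c=cap('side'); np.savez('side5.npz',**c)
cv2.imwrite('pics/crop5.png',cv2.resize(c['image'][170:290,230:330,::-1],(500,600),interpolation=cv2.INTER_CUBIC))
```

```text
[ 8.0280e+01  1.0000e-01  2.4289e+02  1.9700e+00 -4.6000e-01 -7.9000e-01
  2.7480e+01]
83 [ 8.2810e+01 -5.0000e-02  2.4317e+02  1.9000e-01  9.0000e-02 -9.7000e-01
  2.7980e+01]
86 [ 8.5940e+01 -6.0000e-02  2.4307e+02 -3.0000e-02  1.0000e-01 -1.1800e+00
  2.8480e+01]
89 [ 8.9020e+01 -3.0000e-02  2.4303e+02  2.0000e-02 -5.0000e-02 -1.1500e+00
  2.8980e+01]
84 [ 8.3970e+01  4.0000e-02  2.4294e+02  5.0000e-02 -0.0000e+00 -1.3300e+00
  2.9580e+01]
80 [ 8.0340e+01  1.5000e-01  2.4278e+02  2.1100e+00  1.8000e-01 -7.4000e-01
  3.0130e+01]
78 [ 7.8030e+01  7.0000e-02  2.4294e+02  2.4000e+00 -1.2000e-01 -8.7000e-01
  3.0580e+01]
```

View pics/crop5.png

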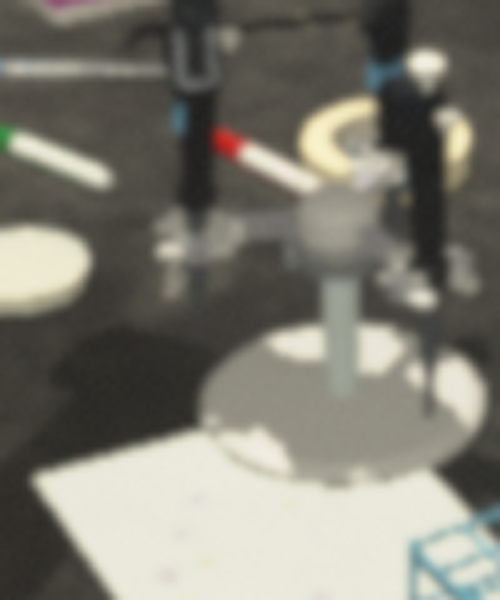

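The shaft is inside the holder (crop about 200,240) and upright. Its inner-end contact is felt at rho≈82. I'll pin down the onset and check the lateral clearance.

Run:
```python
from h import *
def avg(n=10):
    r=[]
    for _ in range(n): env.dwell(.02); r.append(loc())
    return np.mean(r,0).round(2)[[0,1,3,4,6]]
for rho in (84,82,81,80): env.movel(seat(rho),feed=20); print(rho,avg())
for t in (1,2,3,0,-1,-2,-3,0):
    env.movel(seat(84,t),feed=20)
    if t: a=avg(); print('t',t,a)
```

```text
84 [83.76 -0.16  0.11  0.12 31.27]
82 [ 8.191e+01 -5.000e-02 -1.300e-01 -1.000e-01  3.168e+01]
81 [ 8.102e+01  1.000e-02 -2.000e-02  2.400e-01  3.210e+01]
80 [8.011e+01 5.000e-02 5.900e-01 6.000e-02 3.252e+01]
t 1 [83.94  0.95  0.23 -0.31 33.04]
t 2 [83.97  2.02 -0.28  0.14 33.46]
t 3 [ 8.399e+01  3.020e+00 -4.000e-02 -5.000e-02  3.388e+01]
t -1 [ 8.410e+01 -6.800e-01  7.000e-02  1.340e+00  3.459e+01]
t -2 [84.19 -1.42 -0.09  3.46 35.01]
t -3 [84.3  -2.14 -0.19  5.09 35.42]
```

The slot wall is felt at t≈-0.2, so the slot centre is at t≈1.5. The inner end is felt at rho≈80.6, so the cup centre is at rho≈82.5. I'll press down in small steps and watch the force.

Run:
```python
from h import *
env.movel(seat(82.5,1.5),feed=20); env.dwell(.1); f0=loc()[5]; pk=0
env.movel(seat(82.5,1.5,234),feed=40,guard=4)
z=234
while z>205:
    z-=1.5; g=env.movel(seat(82.5,1.5,z),feed=15,guard=5)
    L=loc(); f=L[5]-f0; print(g,L,round(f,1))
    if f>10.5: print('high');break
    if pk>5 and f<pk-2.5: print('gave',pk); break
    pk=max(pk,f)
```

```text
False [ 82.48   1.47 232.49   0.96   1.28  -0.61  36.78] 0.7
False [ 8.2430e+01  1.4100e+00  2.3104e+02  4.2000e-01 -4.0000e-02 -1.4400e+00
  3.7030e+01] -0.1
False [ 8.2380e+01  1.3900e+00  2.2962e+02  9.0000e-02 -2.9000e-01 -2.3000e-01
  3.7280e+01] 1.1
False [ 8.2350e+01  1.3600e+00  2.2818e+02 -7.3000e-01 -6.0000e-02  1.5000e-01
  3.7530e+01] 1.5
False [ 82.34   1.36 226.7    0.23  -0.66   1.43  37.78] 2.8
False [ 8.2340e+01  1.3500e+00  2.2521e+02  7.2000e-01 -1.0000e-01  2.6700e+00
  3.8030e+01] 4.0
False [ 82.33   1.37 223.69   0.53  -1.49   2.96  38.28] 4.3
False [ 82.32   1.4  222.17   1.01  -0.68   3.79  38.53] 5.1
False [ 8.2290e+01  1.4100e+00  2.2079e+02 -3.5000e-01  1.5000e-01  5.3400e+00
  3.8780e+01] 6.7
False [ 8.2700e+01  1.5600e+00  2.1871e+02  5.4000e-01 -7.0000e-02  2.0600e+00
  3.9030e+01] 3.4
gave 6.66
```

The catch gave at about 6.7 N. I'll press a little more to seat it fully, ease up to zero force and let go.

Run:
```python
from h import *
f0=-1.15
for z in (217,215.5,214,212.5):
    env.movel(seat(82.5,1.5,z),feed=15,guard=5); L=loc(); print(L[2],round(L[5]-f0,1))
    if L[5]-f0>6.5: break
z=L[2]
while z<224:
    z+=1.5; env.movel(seat(82.5,1.5,z),feed=20); env.dwell(.1); L=np.mean([loc() for _ in range(1)],0); print(L[2].round(1),(L[5]-f0).round(1))
    if L[5]-f0<0.8: break
c=cap('side'); np.savez('side6.npz',**c)
env.move_gripper(40); print(loc())
env.dwell(.3)
env.movel(seat(82.5,1.5,L[2]+75),feed=150); print(loc())
env.movep([420,-150,330],down(PH-np.pi))
for n in('top','side'):
    c=cap(n); np.savez(n+'7.npz',**c)
a=dict(np.load('top7.npz'))['image'][180:300,180:320]; b=dict(np.load('side7.npz'))['image'][160:280,220:360]
cv2.imwrite('pics/fin.png',np.hstack([cv2.resize(x[:,:,::-1],(400,343),interpolation=cv2.INTER_CUBIC) for x in (a,b)]))
print(loc())
```

```text
216.99 5.1
215.7 6.6
217.2 5.5
218.6 4.4
220.1 3.6
221.6 2.1
223.0 1.5
224.5 -0.5
[ 8.2440e+01  1.5700e+00  2.2481e+02  3.8000e-01 -5.4000e-01  6.0000e-02
  4.2020e+01]
[ 8.3020e+01  1.8000e+00  2.9864e+02 -8.6000e-01  2.2000e-01 -2.7000e-01
  4.2980e+01]
[ 59.36 309.89 329.63  -0.36   0.34   0.85  44.27]
```

View pics/fin.png

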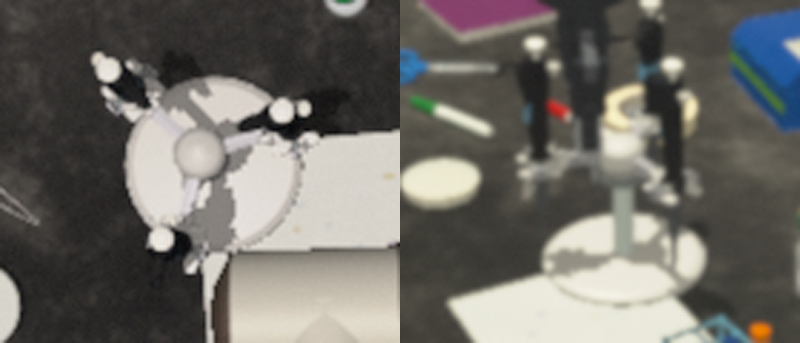

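Left: the plunger of the placed pipette is at (162,238), with the neighbours unchanged. Right: it hangs upright at (535,100). A quick check of the turret angle and plunger height before handing in.

Run:
```python
from h import *
c=dict(np.load('top7.npz')); W=cloud(c); P=[]
for (u,v) in ((217.8,204),(278.5,218.5),(236.6,263)):
    u0,v0=int(u)-7,int(v)-7; m=(c['image'][v0:v0+14,u0:u0+14].min(2)>185).astype(np.uint8)
    n,l,s,ce=cv2.connectedComponentsWithStats(m); i=1+np.argmax(s[1:,4]); Z=W[v0:v0+14,u0:u0+14,2][l==i]
    P.append(ray(c,ce[i][0]+u0,ce[i][1]+v0,270)[:2]); r=P[-1]-A; print(s[i,4],P[-1].round(1),np.hypot(*r).round(1),np.degrees(np.arctan2(r[1],r[0])).round(1),'z',np.nanmedian(Z).round(1))
d=P[1]-P[0]; n=np.array([d[1],-d[0]]); n=n if n[0]<0 else -n
print('phi',np.degrees(np.arctan2(n[1],n[0])).round(2),'(stop 165.6)')
```

```text
50 [615.9 196.1] 84.8 45.6 z 268.1
41 [579.8  54. ] 84.8 -74.1 z 268.1
60 [480.9 151.6] 77.3 168.0 z 265.4
phi 165.76 (stop 165.6)
```

Run:
```python
from h import *
c=dict(np.load('top7.npz')); W=cloud(c)
for (u,v) in ((217.8,204),(278.5,218.5),(236.6,263)):
    u0,v0=int(u)-9,int(v)-9; B=W[v0:v0+18,u0:u0+18].reshape(-1,3)
    Q=B[(B[:,2]>261)&(B[:,2]<285)]; print(len(Q),Q.mean(0).round(1),np.percentile(Q,[5,95],axis=0).round(1).tolist())
s6=dict(np.load('side7.npz')); W=cloud(s6)
b=W[160:280,250:285].reshape(-1,3)
m=(np.hypot(b[:,0]-475,b[:,1]-156)<30)
for z0 in range(145,275,15):
    Q=b[m&(b[:,2]>z0)&(b[:,2]<z0+15)]
    if len(Q): print(z0,len(Q),np.median(Q,0).round(1))
cv2.imwrite('pics/fin2.png',np.hstack([cv2.resize(x,(400,480),interpolation=cv2.INTER_CUBIC) for x in (c['image'][248:278,224:249,::-1],s6['image'][165:237,240:300,::-1])]))
```

```text
59 [613.3 193.5 267.8] [[605.4, 184.7, 263.3], [621.4, 202.3, 271.6]]
58 [578.8  52.7 267.8] [[570.9, 45.1, 263.8], [587.4, 61.1, 271.9]]
57 [475.8 150.5 267.1] [[468.0, 142.9, 263.4], [484.1, 158.7, 272.0]]
145 27 [473.5 146.1 155.1]
160 34 [473.6 145.6 167.9]
175 41 [472.4 144.5 182.3]
190 40 [471.5 144.8 199.1]
205 47 [471.5 143.9 213.2]
220 63 [470.3 144.2 228.8]
235 79 [470.  147.7 240.8]
250 29 [475.  147.6 262.5]
265 1 [465.8 140.4 265.6]
```

View pics/fin2.png

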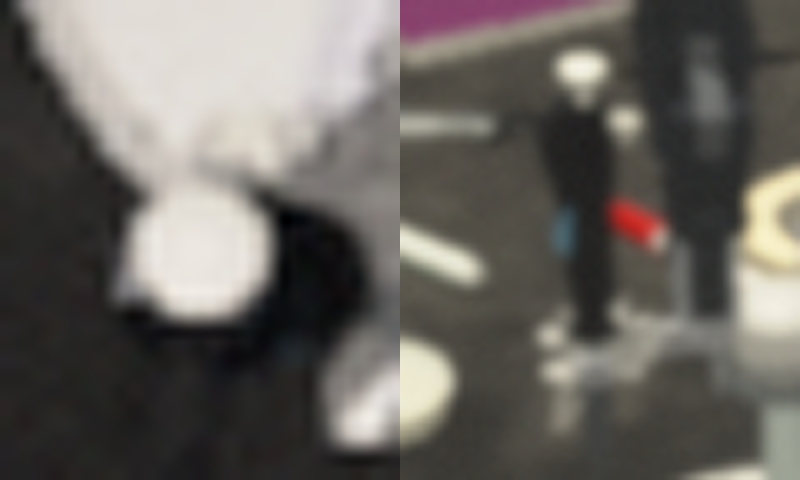

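The placed plunger is within 1 mm of the neighbours' height, the tilt is about 0.03 rad and the turret is at its stop. Handing in.

```bash
python3 -c "
from h import *
print(env.sign_off())"
```

```text
the job is handed in; nothing more can be done
None
```

The job is handed in: by my last measurements, the empty holder is at its stop and the pipette hangs home and upright in it (tilt about 0.03 rad). The hand-in returned no verdict.

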